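Start the last lag screw of a lock anchor square

ROBOT

A 7-joint arm with a two-finger parallel gripper is mounted at the origin on the work surface. World frame = base frame: x ahead of the robot, y to its left, z up, the work surface at z = 0. Lengths are in mm, angles in rad, forces in N, time in s.
With the tool pointing down it reaches from about 425 to 875 mm from the base axis. Payload 4.7 kg.
Tool frame: the origin (TCP) lies at the very end of the fingers, on their centre line; the grasp point (between the pads) lies 19 mm behind it; z points along the fingers, y is the line along which they close (so a half turn about z gives the same grasp; the last joint's range is limited). The gripper opens to 87 mm and grips with 3 to 60 N. Pads are 19 mm wide; open, the fingers measure 117 mm over their backs; the gripper's body (75 mm by 190 mm) begins 51 mm behind the grasp point.
Start: joints at [-1.187, 0.321, -0.07, 1.45, 0.023, 1.371, -0.057], TCP at [234.957, 606.07, 222.587] pointing down, gripper open.
Joint ranges: [-2.86, 2.86], [-0.3, 2.09], [-1.38, 1.24], [0.06, 2.45], [-1.56, 4.7], [0.09, 2.05], [-2.69, 2.69]. Speed limits (rad/s): [2.57, 2.57, 3.14, 3.14, 3.14, 3.14, 3.14].

INTERFACE

Orientations are given as [roll, pitch, yaw] about the fixed x, y, z axes, in that order (R = Rz(yaw) Ry(pitch) Rx(roll)).
In Python, from cell import * gives the robot as it stands.
- The arm moves only by the shell command python3 -m creep 'ROWS' [OPENING] [FORCE]. ROWS is a JSON object of lists of equal length, an entry for each row: "dp": the shift along the world's x, y, z in m, a list of three; "twist": the turn about the world's z in rad. In form: {"dp": [[dx, dy, dz], ...], "twist": [twist, ...]}. A call has 1 to 10 rows; each row is the pose to reach, as a shift and turn from the pose commanded when the call began; what a row does not reach only later rows make up. A row lasts 1/8 s, in which the tool goes at most 62.5 mm and 10.7 degrees, less where a joint would pass 70% of its speed; a pose out of reach is approached as far as the arm can. A call with a gripper value outside its range is refused whole. OPENING is the closure in counts, from 0 (fully open) to 255 (shut), set as the call begins (- or left out, the last holds). The fingers move at their own pace and stop on an object; FORCE is the grip in N (left out, the last holds). Time passes only in rows, so rows that repeat a pose let the fingers close. It gives the time, the measured TCP pose, the force, the opening and the grip force at its end, in the units of the state.
- sense(): the state, without advancing time (a new reading comes with each control period).
- capture(name): name is "scene" or "top" or "wrist"; returns (picture, depth): 384x512x3 uint8, red, green, blue; 384x512 float32, mm along the optical axis (not along the pixel's ray), 0 where there is no reading.
- camera_params(name): a dict with "intrinsics" (3x3 intrinsics, pixels), "origin" and "attitude" of the camera in the world. Camera axes: x right, y up, looking along -z (the intrinsics and any distortion apply to the point x, -y, -z); pixel columns grow to the right and rows downward; lengths in mm; the calibration is good to about 2 mm. The wrist camera is an equidistant fisheye: a pixel r from the principal point sees the ray r / f radians off the axis. A picture is of the moment at which its call begins: read the wrist's pose just before it. camera_params takes no time and is no camera call; for the wrist camera it gives the pose at the moment of the call.
- finish_job(): hands the job in; it is judged then, once.
The state is a dict: "t": time; "joints": joint angles; "qvel": joint speeds; "joint_efforts": joint torques, N m; "tool_pos": TCP position; "orientation": TCP orientation; "contact_force": force on the tool from outside, world axes, zero at the start; "torque": the same for the moment, N m; "finger_gap": finger opening in mm; "finger_force": force on a finger pad.
Only numpy, scipy, OpenCV 4.12 (cv2) and the standard library are available. Lean on these libraries where they do the work, as an engineer would, in place of code of your own. Each camera call takes 0.05 s, during which the arm holds its last target. There are 200 camera calls.

TASK

The lock anchor's last lag screw is only stood in its pilot hole and leans: fit the red-handled T-driver from the wooden stand over its head, bring driver and screw upright and square to the plate, and only then start the screw with about a quarter turn clockwise. Lift the driver off so that the screw stays square, stand the driver back upright in its own empty bore of the stand and let go, and leave everything else on the shelf where it is.

Things in the scene. Friction and masses are not known exactly. Their poses are not given: they have to be found in the camera images.
- driver: T-handle socket driver with a red bar, 126 mm long, about 300 g, standing upright in one bore of the stand, socket down. Origin: centre of the socket's mouth (its lower end); z up its axis, x along the T-bar. From the top: bar, 19 mm wide hub, 11 mm shank, steel socket 30 mm over its corners. It does not stand on the screw by itself: keep hold of it there
- driver_grip (a point): point on the driver's axis in the middle of the red T-bar, 114 mm above the driver's origin. The bar is 104 mm long (driver x), 18 mm thick (driver y), 24 mm high, with flat upright sides
- driver_seat (a point): centre of the flat ceiling inside the hexagon socket, 10 mm above the driver's origin; it lies on lag_top when the driver is fully on. The socket is 20.5 mm across flats (two flats square to driver x), its mouth a little flared; it takes the 19 mm head at six yaws 60 degrees apart, with about 9 degrees of play each way
- lag (a point): zinc lag screw, 12 mm shank, standing loose in its pilot hole. Origin: on its axis at shelf level, where it pivots; z up its axis, x square to a flat of the head. It leans 6 to 9 degrees at the start, to any side; friction alone holds it: it stays where it is put, yields to 1 to 2 N sideways at the head, and stands square when its head is straight over pilot
- lag_top (a point): centre of the top of that screw's head, 64 mm along its axis from lag's origin at the start. The hexagon head is 19 mm across flats and 8 mm high: 5 mm of flats under a 3 mm chamfered top
- pilot: fixed 24 mm washer lying round the pilot hole under the standing screw. Origin: centre of the hole at shelf level (the plate is 6 mm thick); z is the hole's axis, straight up. Its yaw means nothing
- lag_turn (a joint): turn of the lag screw about its own axis, 0 at the start, growing clockwise seen from above (rad); friction torque 0.15 N m; one full turn (6.28) takes it 5 mm down into the hole
- anchor: fixed lock anchor: black base plate 176 x 106 x 6 mm (x, y, z) with a 14 mm steel hoop, 75 mm high and 82 mm over its outside in y, standing across its middle. Origin: centre of the plate's underside. Screws stand at its four corners (65 mm in x and 32 mm in y from the centre): three already driven home (heads 16 mm high), the fourth is lag at any of the four corners
- stand: fixed wooden block 176 x 64 x 50 mm (x, y, z) with two round bores 38 mm wide and 38 mm deep (floor 12 mm above the shelf), mouths chamfered by 3 mm. Origin: centre of its underside; the bores lie 45 mm either side of it along x
- stand_hole0 (a point): centre of the mouth of the bore on the stand's -x side, 50 mm above the shelf. One bore holds the red driver, the other the blue one
- stand_hole1 (a point): centre of the mouth of the bore on the stand's +x side, 50 mm above the shelf
- small_driver: a smaller T-driver with a blue bar (104 x 18 x 24 mm, middle 106 mm above its origin), 118 mm long, in the other bore; too small for this screw. Origin: centre of its lower end; z up its axis, x along its bar. Leave it alone
- pen_cup: grey ceramic cup of pens, 76 mm wide, 90 mm high (pens to 165 mm), origin under its centre; bystander
- canister: screw-top aluminium canister, 72 mm wide, 100 mm high, origin under its centre; bystander
- flashlight: black flashlight standing on its head, 42 mm wide, 132 mm high, origin under its centre; bystander
- charger: white charging disc, 58 mm wide, 9 mm high, origin under its centre; bystander
- key_fob: red key fob, 56 x 34 x 13 mm, origin under its centre; bystander
- u_lock: black bicycle U-lock lying flat, about 220 x 150 x 26 mm, origin under its middle; bystander
Mind the look-alikes: they are no part of the job. What is meant by the driver is not green, and is the smaller of those in its own colour.

How it is judged:
By the outcome, as a careful person would: the job done as asked, in the order asked, and still so for the second after the job is handed in, with the robot touching nothing.
It also fails if it takes over 66 s, if anything falls off the work surface, if the arm or the gripper's body presses on something with over 40 N, if the wrist force passes 120 N, or if a joint passes its speed limit or range.

## Working session

There is one attempt and no reset: what is moved stays moved. The work goes in short steps, Python scripts to look and compute and a shell command to move; the robot and the scene stay as the last step left them, time stands still between calls to the robot, and variables do not carry over. Pictures are saved under pics/ and viewed, at most 10 in all, crops included, and the job is handed in when it is done.

```bash
mkdir -p pics; ls
cat > h.py <<'E'
from cell import *
import numpy as np, cv2
def rays(name,uv,cp):
    K=np.array(cp["intrinsics"]);uv=np.atleast_2d(np.array(uv,float))
    return np.c_[(uv[:,0]-K[0,2])/K[0,0],(uv[:,1]-K[1,2])/K[1,1],np.ones(len(uv))]
def att(cp):
    from scipy.spatial.transform import Rotation as R
    a=np.array(cp["attitude"],float)
    return a if a.shape==(3,3) else R.from_euler('xyz',a).as_matrix()
def world(name,uv,d,cp):
    r=rays(name,uv,cp)*np.atleast_1d(d)[:,None]
    return (att(cp)@(r*[1,-1,-1]).T).T+np.array(cp["origin"])
def cloud(name,d,cp):
    v,u=np.nonzero(d>0); 
    return u,v,world(name,np.c_[u,v],d[v,u],cp)
E
python3 - <<'E'
from h import *
for n in ("scene","top"):
    p,d=capture(n);cp=camera_params(n);print(n,cp)
    np.savez(f"{n}0.npz",p=p,d=d)
    cv2.imwrite(f"pics/{n}0.png",cv2.resize(p[:,:,::-1],(800,600),interpolation=cv2.INTER_CUBIC))
print(sense())
E
```

```text
pics
scene {'intrinsics': array([[358.75867432,   0.        , 259.61967213],
       [  0.        , 358.75867432, 194.30290014],
       [  0.        ,   0.        ,   1.        ]]), 'origin': array([ 847.55664222,  491.32300918, 1005.65879097]), 'attitude': array([ 0.60342686, -0.01276313,  2.57648806])}
top {'intrinsics': array([[424.81387233,   0.        , 255.97062542],
       [  0.        , 424.81387233, 190.63147265],
       [  0.        ,   0.        ,   1.        ]]), 'origin': array([ 468.02956442,   -2.00722554, 1280.42482807]), 'attitude': array([ 0.03681048, -0.01553971, -1.56439018])}
{'t': 0.1, 'joints': array([-1.18687382,  0.32170653, -0.07009725,  1.45156463,  0.02265201,
        1.37077711, -0.05690437]), 'qvel': array([ 0.00031128, -0.00319854, -0.00101222, -0.00126736,  0.00073437,
        0.00138254,  0.00125688]), 'joint_efforts': array([-3.97558449e-05, -4.92573130e+01, -4.05767849e-01, -3.13399601e+01,
       -6.42217021e-02,  3.95197410e-02,  6.56124575e-05]), 'tool_pos': array([234.82007075, 605.57493614, 221.59265029]), 'orientation': array([-3.13992931e+00,  1.40167249e-04,  2.77181627e+00]), 'contact_force': array([ 0.36256164,  0.38586373, -0.29143901]), 'torque': array([0.01731259, 0.06389339, 0.03042431]), 'finger_force': 0.0, 'finger_gap': 87.20390479489114}
```

View pics/scene0.png

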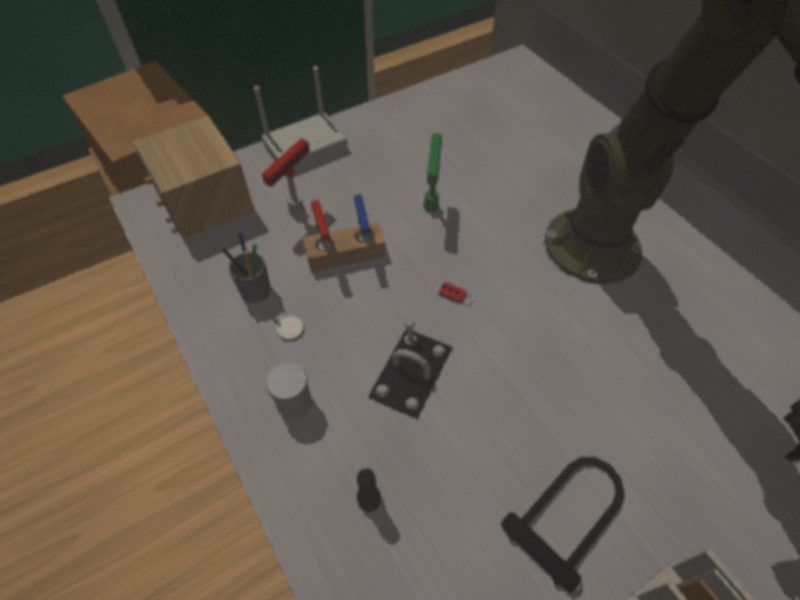

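View pics/top0.png

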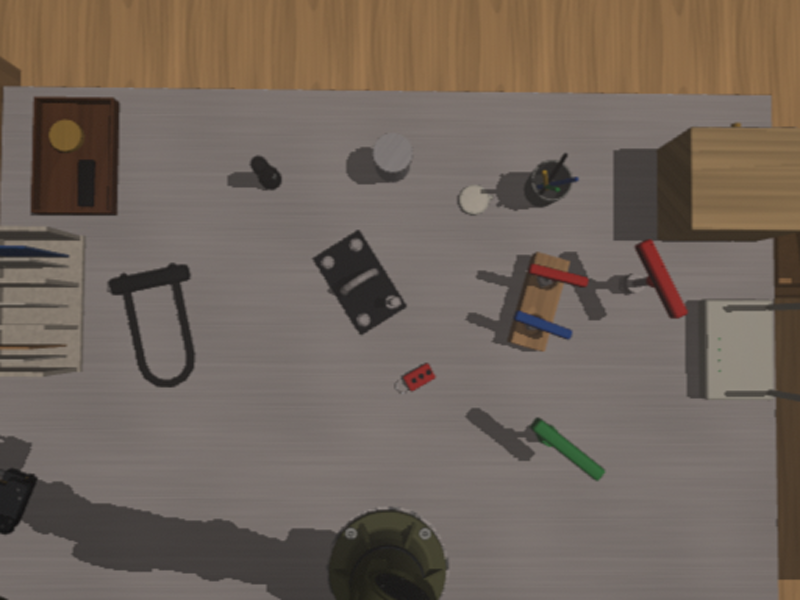

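The scene has two red T-drivers and one green. The small red one stands in the stand at about (560,275) in the top view. The large red one stands on its own at about (660,280), and the green one is at (568,450). The one in the stand fits the description: it is the smaller red one and shares the block with the blue driver. The leaning screw is the tall one at about (391,301), at the plate's right-hand corner.

Run:
```python
from h import *
z=np.load("top0.npz");p,d=z["p"],z["d"];cp=camera_params("top")
hsv=cv2.cvtColor(p,cv2.COLOR_RGB2HSV).astype(int)
u,v,W=cloud("top",d,cp);S=hsv[v,u]
def rect(m,lab):
    c,s,a=cv2.minAreaRect(W[m][:,:2].astype(np.float32));print(lab,m.sum(),np.round(c,1),np.round(s,1),round(a,1),"z",np.percentile(W[m][:,2],[5,50,95]).round(1), "mean",W[m].mean(0).round(1))
box=lambda a,b,c,e:(u>a*.64)&(u<b*.64)&(v>c*.64)&(v<e*.64)
red=((S[:,0]<8)|(S[:,0]>172))&(S[:,1]>130)
rect(red&box(520,600,255,295)&(W[:,2]>110),"red")
rect((S[:,0]>105)&(S[:,0]<130)&(S[:,1]>120)&box(505,580,305,345)&(W[:,2]>100),"blue")
rect(box(500,580,245,355)&(abs(W[:,2]-50)<5),"stand")
rect(box(305,415,225,340)&(W[:,2]>3)&(W[:,2]<11),"plate")
rect(box(370,415,280,320)&(W[:,2]>45),"lag")
rect(box(340,380,260,300)&(W[:,2]>40),"hoop")
rect(box(345,370,232,258)&(W[:,2]>12)&(W[:,2]<25),"s1")
rect(box(315,340,250,275)&(W[:,2]>12)&(W[:,2]<25),"s2")
rect(box(350,375,305,332)&(W[:,2]>12)&(W[:,2]<25),"s3")
a=cv2.resize(p[:,:,::-1][140:230,190:290],None,fx=6,fy=6,interpolation=cv2.INTER_CUBIC)
b=cv2.resize(p[:,:,::-1][140:230,310:400],None,fx=6,fy=6,interpolation=cv2.INTER_CUBIC)
s=cv2.resize(np.hstack([a,b]),(800,380));cv2.imwrite("pics/crop1.png",s)
```

```text
red 244 [ 552.9 -293.2] [102.5  18.1] 76.1 z [133.8 137.6 141.5] mean [ 552.7 -292.   137.5]
blue 186 [ 466.2 -268.4] [98.9 15.3] 69.9 z [126.4 129.7 133.9] mean [ 466.2 -268.   129.8]
stand 875 [ 509.9 -280.5] [ 65.8 175.9] 74.3 z [46.4 50.  53.4] mean [ 506.9 -279.3   50. ]
plate 1933 [544.   55.2] [217.  207.9] 0.4 z [3.2 6.  9.9] mean [545.5  57.7   6.1]
lag 39 [506.3  -9.3] [17.3 17.4] 90.0 z [59.2 62.5 66.3] mean [506.9  -9.3  62.4]
hoop 126 [546.  58.] [13.8 77.2] 33.5 z [51.  67.8 75.7] mean [545.7  57.7  66.2]
s1 39 [611.9  62.7] [51.7 18.9] 29.4 z [12.4 14.8 20.3] mean [617.1  65.9  15.6]
s2 39 [583.  116.4] [21.  41.8] 0.2 z [12.6 16.3 20.8] mean [583.6 119.8  16.3]
s3 40 [474.4  57.2] [32.7 25.4] 68.6 z [12.4 15.3 19.6] mean [473.9  51.3  15.6]
```

View pics/crop1.png

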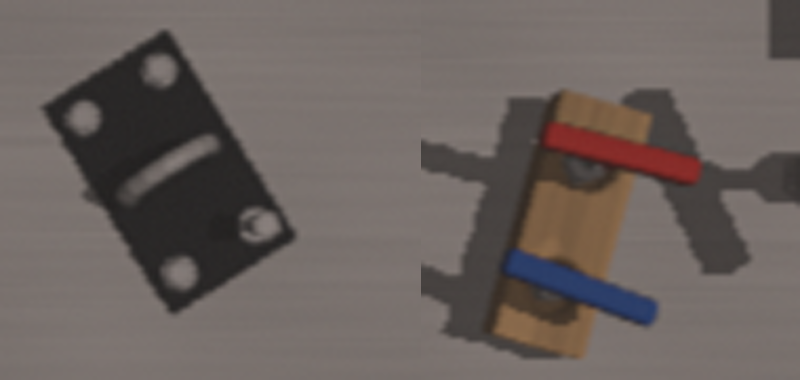

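The crop confirms it. The red bar is in the upper bore, with its centre at about (553,-293) and its axis at 76°, and the blue one is in the other bore. The leaning screw is at the plate's right-hand corner, with its head at about (506,-9). I'll go above the screw for a close look on the way to the driver.

```bash
python3 -m creep '{"dp":[[0.02,-0.045,0.01],[0.045,-0.1,0.02],[0.07,-0.16,0.03],[0.095,-0.22,0.04],[0.12,-0.275,0.04],[0.145,-0.33,0.04],[0.17,-0.385,0.04],[0.195,-0.44,0.04],[0.22,-0.495,0.04],[0.24,-0.54,0.04]],"twist":[-0.15,-0.3,-0.45,-0.6,-0.75,-0.9,-1.05,-1.2,-1.35,-1.443]}' 0 20
python3 -m creep '{"dp":[[0.02,-0.04,0],[0.035,-0.07,0],[0.035,-0.07,0],[0.035,-0.07,0]],"twist":[0,0,0,0]}'
python3 - <<'E'
from h import *
z=np.load("top0.npz");d=z["d"];cp=camera_params("top")
u,v,W=cloud("top",d,cp);
m=(u>635*.64)&(u<690*.64)&(v>238*.64)&(v<320*.64)&(W[:,2]>100);print("bigred",W[m].min(0),W[m].max(0))
s=sense();print(s["t"],s["tool_pos"],s["orientation"],s["joints"].round(2),s["contact_force"])
cp=camera_params("wrist");print(cp)
p,d=capture("wrist");np.savez("w1.npz",p=p,d=d,**cp)
cv2.imwrite("pics/w1.png",cv2.resize(p[:,:,::-1],(800,600),interpolation=cv2.INTER_CUBIC))
E
```

```text
t: 1.35
tool_pos: [475.4, 63.4, 262.5]
orientation: [3.141, -0.0, 1.324]
contact_force: [0.4, 0.2, -0.4]
finger_gap: 87.3
finger_force: 0.0
t: 1.85
tool_pos: [509.5, -3.0, 262.2]
orientation: [-3.141, -0.0, 1.33]
contact_force: [-0.9, 0.1, -0.2]
finger_gap: 87.2
finger_force: 0.0
bigred [ 479.71272747 -501.0812622   102.16337326] [ 611.8416693  -421.24271404  178.24120802]
1.85 [509.52452235  -2.95330542 262.21322108] [-3.14059309e+00 -2.35443322e-04  1.32962521e+00] [-0.6  -0.01  0.55  1.75  0.01  1.4  -0.29] [-0.86978314  0.08434318 -0.17811574]
{'intrinsics': array([[297.31863964,   0.        , 253.14638088],
       [  0.        , 297.31863964, 191.78088847],
       [  0.        ,   0.        ,   1.        ]]), 'origin': array([528.46148735,  72.72373429, 423.71574889]), 'attitude': array([-0.28693659,  0.00138232, -0.24211063])}
```

View pics/w1.png

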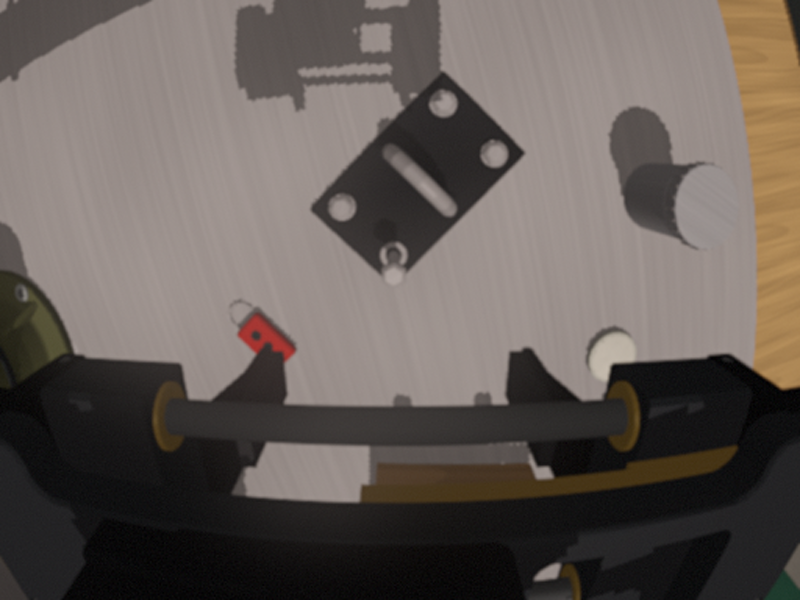

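The wrist picture shows the lag head at (393,272), its washer at (393,254), and the three driven heads at (342,207), (443,103) and (494,153). I'll go lower with the screw nearly under the camera.

```bash
python3 -m creep '{"dp":[[0,-0.03,-0.04],[0,-0.07,-0.09],[0,-0.09,-0.13],[0,-0.09,-0.14],[0,-0.09,-0.14],[0,-0.09,-0.14]],"twist":[0,0,0,0,0,0]}'
cat >> h.py <<'E'
def ray_w(uv,cp):
    K=np.array(cp["intrinsics"]);uv=np.atleast_2d(np.array(uv,float))
    x=(uv-K[:2,2])/K[0,0];r=np.linalg.norm(x,axis=1)+1e-9
    c=np.c_[x/r[:,None]*np.sin(r)[:,None],np.cos(r)]
    return (att(cp)@(c*[1,-1,-1]).T).T
def on_z(uv,z,cp):
    r=ray_w(uv,cp);o=np.array(cp["origin"]);return o+r*((z-o[2])/r[:,2])[:,None]
def snap(name):
    cp=camera_params("wrist");s=sense();p,d=capture("wrist");np.savez(name+".npz",p=p,d=d,tp=s["tool_pos"],ori=s["orientation"],**cp)
    print(s["t"],s["tool_pos"].round(1),s["orientation"].round(3));return p,d,cp
def proj_w(P,cp):
    c=(att(cp).T@(np.atleast_2d(P)-cp["origin"]).T).T*[1,-1,-1]
    n=np.linalg.norm(c[:,:2],axis=1);th=np.arctan2(n,c[:,2]);K=np.array(cp["intrinsics"])
    return K[:2,2]+K[0,0]*c[:,:2]/n[:,None]*th[:,None]
E
python3 - <<'E'
from h import *
p,d,cp=snap("w2")
uv=proj_w([[506,-9,62],[509,-5,6]],cp);print(uv)
u,v=map(int,uv[0]);u0=max(u-50,0);v0=max(v-37,0)
print(u0,v0)
cv2.imwrite("pics/w2.png",cv2.resize(p[v0:v0+75,u0:u0+100,::-1],(800,600),interpolation=cv2.INTER_CUBIC))
E
```

```text
t: 2.65
tool_pos: [511.5, -92.2, 124.3]
orientation: [3.139, -0.001, 1.332]
contact_force: [-0.4, 0.3, -0.1]
finger_gap: 86.9
finger_force: 0.0
2.65 [511.5 -92.2 124.3] [ 3.139e+00 -1.000e-03  1.332e+00]
[[219.1387643  104.8706217 ]
 [227.8240067  100.29084148]]
169 67
```

View pics/w2.png

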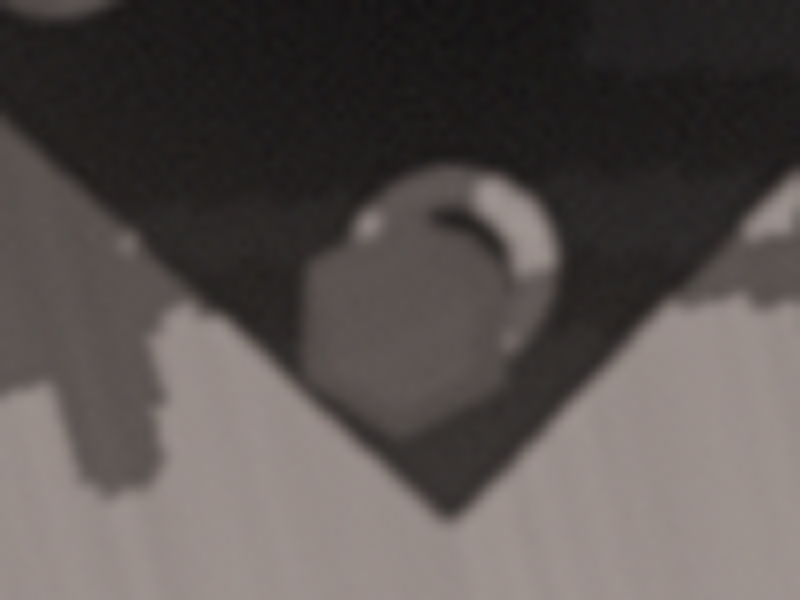

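Run:
```python
from h import *
z=np.load("w2.npz");cp={k:z[k] for k in("intrinsics","origin","attitude")}
f=lambda a:(np.array(a)+.5)/8-.5+[169,67]
print("head",on_z([f([404,325])],63.4,cp).round(1),"washer z7",on_z([f([460,265])],7,cp).round(1))
L=on_z([f([304,265]),f([303,376]),f([403,437]),f([506,376])],62,cp);e=np.diff(L,axis=0);print(np.degrees(np.arctan2(e[:,1],e[:,0])).round(1),np.linalg.norm(e,axis=1))
print("platecorner",on_z([f([450,520])],6,cp))
d=z["d"];print(d[107,219],d[115,225])
```

```text
head [[505.7 -10.7  63.4]] washer z7 [[507.6  -4.1   7. ]]
[-105.1  -46.3   16.2] [10.5293616  11.14308865 11.24468342]
platecorner [[498.93116788 -32.92766401   6.        ]]
213.22516 216.24568
```

The head is centred at about (405,325) in the crop, which gives (505.7,-10.7,63.4). The washer is centred at (460,265), which gives a pilot of about (507.6,-4). So the screw leans about 6.5° towards -y. The head's flats put the driver yaw at about 105° or 45°, which is ±30° from the present grasp yaw of 76°. Next I go above the driver.

```bash
python3 -m creep '{"dp":[[0,0,0.05],[0.01,-0.02,0.1],[0.02,-0.07,0.11],[0.03,-0.13,0.11],[0.04,-0.18,0.11],[0.043,-0.199,0.11],[0.043,-0.199,0.11],[0.043,-0.199,0.11]],"twist":[0,0,0,0,0,0,0,0]}'
python3 - <<'E'
from h import *
p,d,cp=snap("w3")
hsv=cv2.cvtColor(p,cv2.COLOR_RGB2HSV).astype(int)
m=((hsv[...,0]<8)|(hsv[...,0]>172))&(hsv[...,1]>120)
n,lab,st,c=cv2.connectedComponentsWithStats(m.astype(np.uint8))
for i in range(1,n):
    if st[i,4]<150: continue
    v,u=np.nonzero(lab==i);W=on_z(np.c_[u,v],138,cp)
    r=cv2.minAreaRect(W[:,:2].astype(np.float32));print(st[i],r)
cv2.imwrite("pics/w3.png",cv2.resize(p[:,:,::-1],(800,600)))
E
```

```text
t: 3.7
tool_pos: [553.7, -291.2, 233.1]
orientation: [3.141, -0.001, 1.331]
contact_force: [0.1, 0.1, 0.7]
finger_gap: 86.9
finger_force: 0.0
3.7 [ 553.7 -291.2  233.1] [ 3.141e+00 -1.000e-03  1.331e+00]
[ 69  28  34  37 627] ((433.9256896972656, -110.91310119628906), (21.890888214111328, 37.638267517089844), 30.22903823852539)
[ 241  139   21  108 2039] ((551.6923828125, -291.7962341308594), (101.93275451660156, 17.89615821838379), 76.2428207397461)
```

View pics/w3.png

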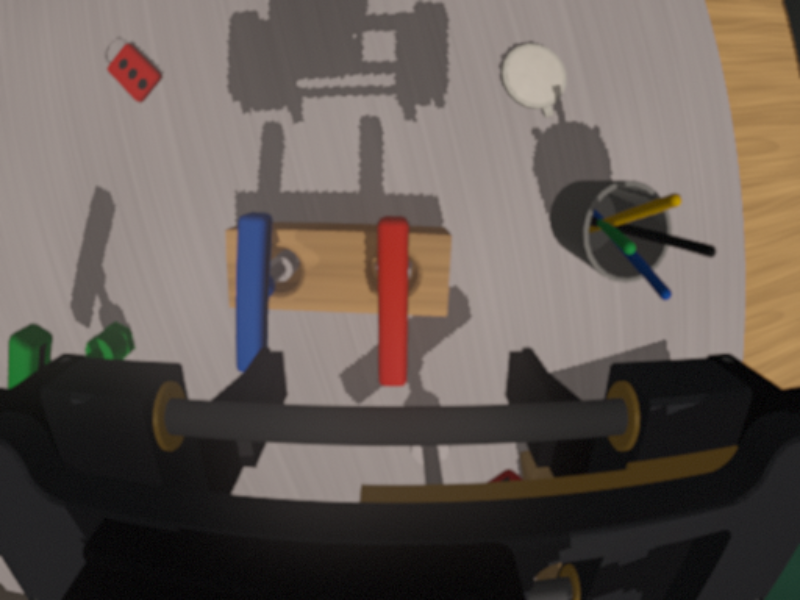

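The picture shows the red bar centred at (393,300), between the fingers and clear of the blue bar at (253,290). The wrist measurement of (551.7,-291.8) agrees with the command to within about 1 mm, so I descend and grip.

```bash
python3 -m creep '{"dp":[[-0.0005,0.0005,-0.04],[-0.0005,0.0005,-0.08],[-0.0005,0.0005,-0.11],[-0.0005,0.0005,-0.1255],[-0.0005,0.0005,-0.1255],[-0.0005,0.0005,-0.1255]],"twist":[0,0,0,0,0,0]}'
python3 -m creep '{"dp":[[0,0,0],[0,0,0],[0,0,0],[0,0,0],[0,0,0],[0,0,0],[0,0,0]],"twist":[0,0,0,0,0,0,0]}' 255 40
```

```text
t: 4.5
tool_pos: [553.5, -292.6, 108.6]
orientation: [3.139, 0.0, 1.329]
contact_force: [0.7, -0.6, -0.0]
finger_gap: 86.9
finger_force: 0.0
t: 5.38
tool_pos: [552.5, -292.4, 107.1]
orientation: [3.142, 0.0, 1.329]
contact_force: [-0.4, -0.5, -0.7]
finger_gap: 25.2
finger_force: 0.0
```

```bash
python3 -m creep '{"dp":[[0,0,0],[0,0,0],[0,0,0],[0,0,0],[0,0,0.002]],"twist":[0,0,0,0,0]}'
python3 -m creep '{"dp":[[0,0,0.01],[0,0,0.025],[0,0,0.04],[0,0,0.06],[0,0,0.08],[0,0,0.1],[0,0,0.12],[0,0,0.12],[0,0,0.12]],"twist":[0,0,0,0,0,0,0,0,0]}'
```

```text
t: 6.0
tool_pos: [552.1, -292.1, 108.6]
orientation: [-3.141, -0.0, 1.329]
contact_force: [1.3, -0.2, -2.4]
finger_gap: 17.7
finger_force: 40.0
t: 7.12
tool_pos: [552.2, -292.2, 228.5]
orientation: [-3.141, -0.0, 1.329]
contact_force: [-0.3, 0.3, -3.0]
finger_gap: 17.8
finger_force: 40.0
```

```bash
python3 -m creep '{"dp":[[-0.002,0.012,0],[-0.007,0.042,0],[-0.013,0.08,0],[-0.02,0.12,0],[-0.0265,0.16,0],[-0.033,0.2,-0.01],[-0.04,0.24,-0.02],[-0.044,0.268,-0.03],[-0.0465,0.2815,-0.03],[-0.0465,0.2815,-0.03]],"twist":[0,0.07,0.14,0.21,0.28,0.35,0.42,0.48,0.506,0.506]}'
python3 -m creep '{"dp":[[0,0,0],[0,0,0],[0,0,0]],"twist":[0,0,0]}'
python3 - <<'E'
from h import *
p,d,cp=snap("w4")
uv=proj_w([[506,-10.5,105],[506,-10.7,63.4],[507.6,-4.1,7]],cp);print(uv)
u,v=map(int,uv[1]);u0=max(u-80,0);v0=max(v-70,0);print(u0,v0)
cv2.imwrite("pics/w4.png",cv2.resize(p[v0:v0+120,u0:u0+160,::-1],(800,600),interpolation=cv2.INTER_CUBIC))
E
```

```text
t: 8.38
tool_pos: [506.1, -10.8, 199.2]
orientation: [3.141, 0.001, 1.836]
contact_force: [-0.4, -0.8, -3.0]
finger_gap: 17.9
finger_force: 40.0
t: 8.75
tool_pos: [506.2, -11.8, 199.2]
orientation: [3.141, 0.0, 1.833]
contact_force: [0.8, -0.9, -2.6]
finger_gap: 18.2
finger_force: 40.0
8.75 [506.2 -11.8 199.2] [3.141 0.    1.833]
[[253.22896619 192.94058135]
 [253.1518011  181.55041551]
 [255.81488074 165.15102821]]
173 111
```

View pics/w4.png

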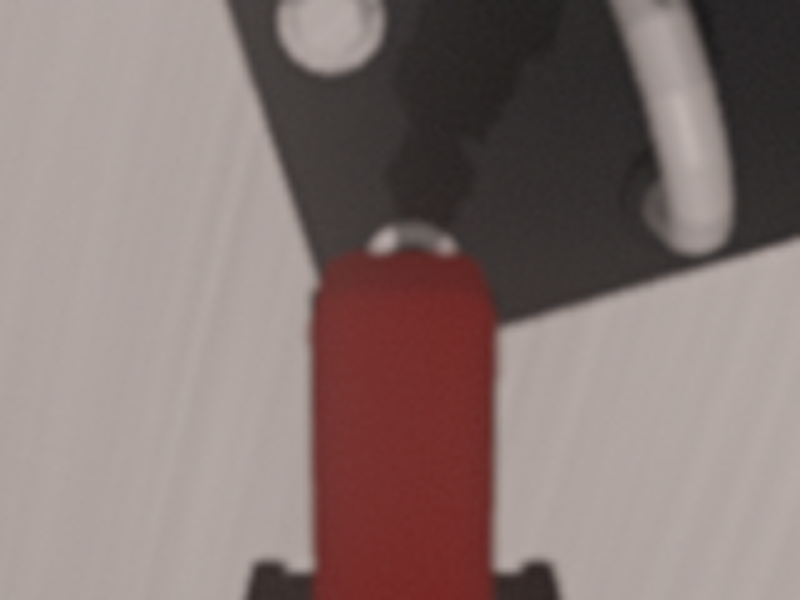

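The bar hides the socket, but it sits straight in the fingers and the washer shows just above the bar at (412,240). I'll descend to just above the head, then feel for contact in small steps.

```bash
python3 -m creep '{"dp":[[0,0,-0.01],[0,0,-0.02],[0,0,-0.03],[0,0,-0.036],[0,0,-0.036],[0,0,-0.036]],"twist":[0,0,0,0,0,0]}'
python3 -m creep '{"dp":[[0,0,-0.001],[0,0,-0.002],[0,0,-0.003],[0,0,-0.004],[0,0,-0.005],[0,0,-0.005]],"twist":[0,0,0,0,0,0]}'
python3 - <<'E'
from h import *
p,d=capture("scene");cp=camera_params("scene")
R=att(cp);P=np.array([506,-10.7,80.])
c=R.T@(P-cp["origin"])*[1,-1,-1];K=np.array(cp["intrinsics"]);uv=(K@c/c[2])[:2];print(uv,sense()["torque"])
u,v=map(int,uv);cv2.imwrite("pics/s2.png",cv2.resize(p[v-40:v+35,u-50:u+50,::-1],(800,600),interpolation=cv2.INTER_CUBIC))
E
```

```text
t: 9.55
tool_pos: [506.2, -10.9, 163.3]
orientation: [3.141, 0.0, 1.835]
contact_force: [-0.1, -0.0, -3.2]
finger_gap: 17.7
finger_force: 40.0
t: 10.3
tool_pos: [505.9, -10.9, 158.0]
orientation: [-3.141, 0.0, 1.835]
contact_force: [-0.6, 0.6, -2.0]
finger_gap: 17.7
finger_force: 40.0
[262.14970329 202.6269285 ] [-0.11454332 -0.01531079  0.05020014]
```

View pics/s2.png

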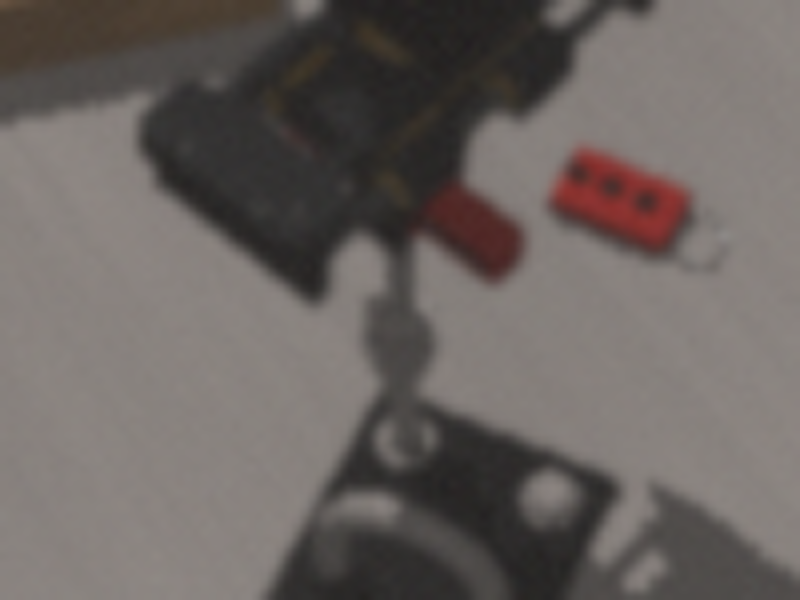

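The socket at (400,345) sits right over the head, with the shank emerging at (403,388), so the alignment is good. Continuing down.

```bash
python3 -m creep '{"dp":[[0,0,-0.001],[0,0,-0.002],[0,0,-0.003],[0,0,-0.003]],"twist":[0,0,0,0]}'
```

```text
t: 10.85
tool_pos: [505.9, -10.8, 155.0]
orientation: [-3.142, -0.0, 1.835]
contact_force: [0.1, 0.2, -2.6]
finger_gap: 17.8
finger_force: 40.0
```

```bash
python3 -m creep '{"dp":[[0,0,-0.001],[0,0,-0.002],[0,0,-0.003],[0,0,-0.003]],"twist":[0,0,0,0]}'
```

```text
t: 11.35
tool_pos: [505.9, -10.6, 151.9]
orientation: [-3.142, -0.0, 1.835]
contact_force: [-0.4, 2.2, -1.1]
finger_gap: 17.8
finger_force: 40.0
```

```bash
python3 -m creep '{"dp":[[0.0003,0.001,0],[0.0006,0.002,0],[0.0009,0.003,0],[0.0012,0.004,0],[0.0014,0.005,0],[0.0016,0.006,0],[0.0018,0.0066,0],[0.0018,0.0066,0]],"twist":[0,0,0,0,0,0,0,0]}'
python3 -m creep '{"dp":[[0,0,-0.001],[0,0,-0.002],[0,0,-0.003],[0,0,-0.003]],"twist":[0,0,0,0]}'
```

```text
t: 12.35
tool_pos: [507.8, -4.3, 152.3]
orientation: [3.141, 0.0, 1.835]
contact_force: [-2.2, -1.7, 0.1]
finger_gap: 17.9
finger_force: 40.0
t: 12.85
tool_pos: [508.0, -4.2, 149.1]
orientation: [3.141, 0.0, 1.835]
contact_force: [0.0, -1.1, 0.1]
finger_gap: 18.0
finger_force: 40.0
```

It is seated: TCP z 149 with light contact. Before turning, I'll lift off and check that the screw is square.

```bash
python3 -m creep '{"dp":[[0,0,0.003],[0,0,0.007],[0,0,0.012],[0,0,0.022],[0,0,0.036],[0.01,-0.03,0.036],[0.02,-0.06,0.036],[0.02,-0.08,0.036],[0.02,-0.08,0.036],[0.02,-0.08,0.036]],"twist":[0,0,0,0,0,0,0,0,0,0]}'
python3 - <<'E'
from h import *
p,d,cp=snap("w5")
uv=proj_w([[507.6,-4.1,64],[507.6,-4.1,7]],cp);print(uv)
u,v=map(int,uv[0]);u0=max(u-40,0);v0=max(v-30,0);print(u0,v0)
cv2.imwrite("pics/w5.png",cv2.resize(p[v0:v0+60,u0:u0+80,::-1],(800,600),interpolation=cv2.INTER_CUBIC))
E
```

```text
t: 14.1
tool_pos: [528.0, -83.0, 185.4]
orientation: [3.141, -0.001, 1.836]
contact_force: [-0.1, -0.2, -2.2]
finger_gap: 17.6
finger_force: 40.0
14.1 [528.  -83.  185.4] [ 3.141e+00 -1.000e-03  1.836e+00]
[[253.92883937 102.86208844]
 [253.75394402 103.50233495]]
213 72
```

View pics/w5.png

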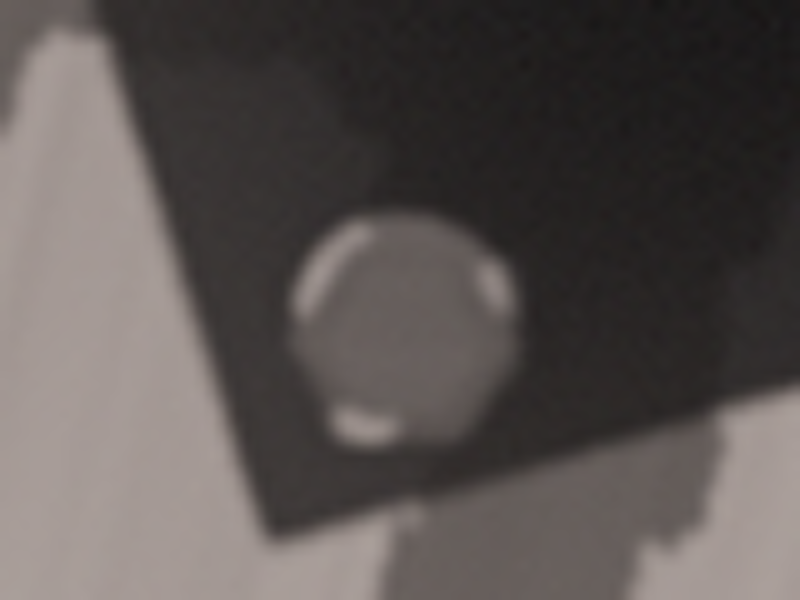

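The head hexagon has corners at (292,342) and (520,345) and its bottom flat at y≈441, so its centre is about (406,342). The washer circle is centred at about (405,328). I'll work out the remaining lean, with the plate corner at (272,543) as a cross-check.

Run:
```python
from h import *
z=np.load("w5.npz");cp={k:z[k] for k in("intrinsics","origin","attitude")}
f=lambda a:(np.array(a)+.5)/10-.5+[213,72]
print(cp["origin"])
h=on_z([f([406,342])],64,cp)[0];
# circle fit from bright washer pixels' outer edge
for zz in (6,8):
  w=on_z([f([290,318]),f([405,208]),f([365,447]),f([515,300]),f([330,240])],zz,cp)[:,:2]
  A=np.c_[2*w,np.ones(len(w))];s=np.linalg.lstsq(A,(w**2).sum(1),rcond=None)[0];print("washer",zz,s[:2].round(2),np.sqrt(s[2]+s[:2]@s[:2]).round(2))
print("head",h.round(2),on_z([f([292,342]),f([520,345])],58,cp).round(1))
c=on_z([f([272,543]),f([105,40]),f([800,385])],6,cp)[:,:2]
a=c[1]-c[0];b=c[2]-c[0];print(np.degrees(np.arctan2(*a[::-1])),np.degrees(np.arctan2(*b[::-1])))
x=(b/np.linalg.norm(b));y=a/np.linalg.norm(a)
print("pilot via corner",c[0]+23*x+21*y,c[0]+21*x+23*y)
```

```text
[507.60557642  -7.86624796 347.0419279 ]
washer 6 [507.09  -5.65] 13.54
washer 8 [507.09  -5.67] 13.46
head [507.61  -6.94  64.  ] [[497.   -9.7  58. ]
 [518.2  -4.3  58. ]]
122.89842885043265 32.35206001221124
pilot via corner [506.89639013  -3.04284088] [504.12053535  -2.43381166]
```

Run:
```python
from h import *
for n,(u0,v0) in {"w5":(238,90),"w2":(203,85)}.items():
    z=np.load(n+".npz");cp={k:z[k] for k in("intrinsics","origin","attitude")}
    g=z["p"].mean(2).astype(int);d=z["d"]
    sl=np.s_[v0:v0+32,u0:u0+32]
    u,v=np.meshgrid(np.arange(u0,u0+32),np.arange(v0,v0+32))
    r=ray_w(np.c_[u.ravel(),v.ravel()],cp);ax=att(cp)@[0,0,-1]
    P=cp["origin"]+r*(d[sl].ravel()/(r@ax))[:,None]
    H=P[:,2].reshape(32,32)
    m=H>35;vv,uu=np.nonzero(m);c=[uu.mean()+u0,vv.mean()+v0]
    W=on_z(np.c_[uu+u0,vv+v0],62,cp)[:,:2]
    print(n,"head n",m.sum(),"cent",c,"world z62",on_z([c],62,cp).round(2),"box",np.ptp(uu),np.ptp(vv),"area mm2",cv2.contourArea(cv2.convexHull(W.astype(np.float32))))
    for i in range(0,32): print(v0+i,' '.join(f"{g[v0+i,u0+j]:3d}"+("*" if m[i,j] else " ") for j in range(32)))
```

```text
w5 head n 335 cent [np.float64(252.87164179104477), np.float64(105.7134328358209)] world z62 [[507.35  -6.97  62.  ]] box 22 19 area mm2 303.5228380436056
90  52   52   50   52   51   50   48   49   50   48   47   48   42   41   40   40   39   38   38   36   37   35   36   35   35   36   32   34   35   34   33   32 
91  55   53   52   51   50   50   50   48   49   48   48   45   41   41   38   39   38   37   38   35   36   37   35   36   35   35   36   36   34   33   35   34 
92  53   53   53   52   51   50   51   51   49   47   47   49   46   47   49   46   45   42   40   37   37   36   37   38   35   36   36   36   33   34   33   33 
93  52   52   52   50   53   49   50   48   49   57   66   69   68   70   71   72   67   66   59   49   42   38   37   39   36   36   36   36   36   34   35   33 
94  55   53   51   54   52   50   49   52   67   90  108  107   95   92   91   91   91   89   84   73   62   51   42   40   37   36   35   35   33   36   36   35 
95  54   53   54   52   50   50   54   73   99  123  135  127  108   97   96   96   97   97   94   90   83   73   58   44   37   3
[... 8980 characters left out ...]
  87*  84*  81*  79*  79*  75*  64   54   48 
113 117   88   63   59   71*  79*  81*  84*  86*  87*  88*  89*  87*  89*  87*  87*  87*  86*  87*  85*  86*  87*  88*  85*  82*  79*  79*  78*  73*  61   51   47 
114 135  116   90   68   68*  76*  79*  81*  82*  86*  85*  87*  88*  87*  87*  87*  86*  87*  86*  87*  87*  85*  83*  82*  81*  79*  77*  77*  71*  60   51   50 
115 141  134  117   91   71   67*  72*  76*  78*  81*  83*  85*  86*  87*  86*  88*  87*  88*  86*  86*  85*  82*  80*  77*  78*  77*  74*  70*  62   57   50   48 
116 141  142  135  117   92   70   61*  67*  73*  78*  79*  80*  83*  86*  87*  86*  87*  87*  86*  83*  80*  80*  79*  78*  75*  73*  66   60   54   51   50   49
```

From the depth mask, the head centre is (507.4,-7.0) at z 62, and the washer rim gives (507.0,-5.0). That leaves about 2 mm of lean towards -y, so I'll refit and push a further (-0.4,+2.2).

```bash
python3 -m creep '{"dp":[[-0.006,0.025,0],[-0.014,0.055,0],[-0.02,0.08,0],[-0.02,0.08,-0.004],[-0.02,0.08,-0.014],[-0.02,0.08,-0.02],[-0.02,0.08,-0.026],[-0.02,0.08,-0.03],[-0.02,0.08,-0.033],[-0.02,0.08,-0.033]],"twist":[0,0,0,0,0,0,0,0,0,0]}'
python3 -m creep '{"dp":[[0,0.0005,0],[-0.0002,0.001,0],[-0.0003,0.0017,0],[-0.0004,0.0022,0],[-0.0004,0.0022,-0.001],[-0.0004,0.0022,-0.002],[-0.0004,0.0022,-0.003],[-0.0004,0.0022,-0.003]],"twist":[0,0,0,0,0,0,0,0]}'
```

```text
t: 15.4
tool_pos: [507.7, -4.4, 151.9]
orientation: [-3.141, 0.0, 1.835]
contact_force: [0.3, 0.4, -3.3]
finger_gap: 18.2
finger_force: 40.0
t: 16.4
tool_pos: [507.5, -2.2, 149.1]
orientation: [3.141, 0.0, 1.835]
contact_force: [0.6, -1.7, -1.5]
finger_gap: 18.0
finger_force: 40.0
```

```bash
python3 -m creep '{"dp":[[0,0,0.003],[0,0,0.007],[0,0,0.012],[0,0,0.022],[0,0,0.036],[0.01,-0.03,0.036],[0.02,-0.06,0.036],[0.02,-0.08,0.036],[0.02,-0.08,0.036],[0.02,-0.08,0.036]],"twist":[0,0,0,0,0,0,0,0,0,0]}'
cat > lean.py <<'E'
from h import *
from scipy.optimize import least_squares
def lean(n):
    z=np.load(n+".npz");cp={k:z[k] for k in("intrinsics","origin","attitude")}
    g=z["p"].mean(2).astype(np.float32);d=z["d"]
    c0=proj_w([[507.4,-4.5,7]],cp)[0];u0,v0=(c0-18).astype(int)
    u,v=np.meshgrid(np.arange(u0,u0+37),np.arange(v0,v0+37))
    r=ray_w(np.c_[u.ravel(),v.ravel()],cp);ax=att(cp)@[0,0,-1]
    H=(cp["origin"]+r*(d[v,u].ravel()/(r@ax))[:,None])[:,2].reshape(37,37)
    m=cv2.morphologyEx((H>35).astype(np.uint8),cv2.MORPH_OPEN,np.ones((3,3)))
    vv,uu=np.nonzero(m);h=on_z([[uu.mean()+u0,vv.mean()+v0]],61,cp)[0]
    pts=[]
    for a in np.radians(np.arange(0,360,10)):
        t=np.arange(8,16,.25);x=c0[0]+t*np.cos(a);y=c0[1]+t*np.sin(a)
        pr=cv2.remap(g,x[None].astype(np.float32),y[None].astype(np.float32),cv2.INTER_LINEAR)[0]
        bg=pr[-8:].mean();i=np.argmin(np.diff(pr));pk=pr[max(0,i-6):i+1].max()
        if pk-bg<20: continue
        lv=(pk+bg)/2;k=[j for j in range(len(pr)-1) if pr[j]>=lv>pr[j+1]]
        if not k: continue
        X,Y=x[k[-1]],y[k[-1]]
        q=m[int(round(Y))-v0-2:int(round(Y))-v0+3,int(round(X))-u0-2:int(round(X))-u0+3]
        if q.any(): continue
        pts.append([X,Y,np.degrees(a)])
    pts=np.array(pts);w=on_z(pts[:,:2],8,cp)[:,:2]
    f=lambda s:np.hypot(*(w-s[:2]).T)-s[2]
    s=least_squares(f,[507,-4,12],loss="soft_l1",f_scale=.3);s2=least_squares(lambda q:f([*q,12.3]),[507,-4],loss="soft_l1",f_scale=.3)
    print(n,"head",h[:2].round(2),"washer free",s.x.round(2),"fixed r",s2.x.round(2),"angles",pts[:,2].round().astype(int),"n",m.sum())
if __name__=="__main__":
    import sys
    for n in sys.argv[1:]: lean(n)
E
python3 -c "
from h import *
snap('w6')"; python3 lean.py w2 w5 w6
```

```text
t: 17.65
tool_pos: [527.6, -80.7, 185.5]
orientation: [3.141, -0.001, 1.836]
contact_force: [0.1, 0.5, -3.4]
finger_gap: 17.6
finger_force: 40.0
17.65 [527.6 -80.7 185.5] [ 3.141e+00 -1.000e-03  1.836e+00]
w2 head [505.56 -10.22] washer free [506.8   -4.33  11.95] fixed r [506.38  -4.53] angles [  0  10  20  30  40  50 230 240 250 260 270 280 290 300 310 320 330 340
 350] n 529
w5 head [507.36  -7.  ] washer free [506.67  -5.5   13.1 ] fixed r [506.29  -4.72] angles [220 250 260 270 280 290] n 331Traceback (most recent call last):
  File "lean.py", line 30, in <module>
    for n in sys.argv[1:]: lean(n)
                           ~~~~^^^
  File "lean.py", line 24, in lean
    pts=np.array(pts);w=on_z(pts[:,:2],8,cp)[:,:2]
                             ~~~^^^^^^
IndexError: too many indices for array: array is 1-dimensional, but 2 were indexed
```

```bash
python3 -m creep '{"dp":[[0,-0.025,0],[0,-0.055,0],[0,-0.065,0],[0,-0.065,0],[0,-0.065,0]],"twist":[0,0,0,0,0]}' | head -2
sed -i 's/if q.any(): continue/if q.any() and not SK: continue/; s/^def lean/SK=0\ndef lean/' lean.py
python3 - <<'E'
from h import *
p,d,cp=snap('w7')
uv=proj_w([[507.2,-4.3,64],[507.2,-4.3,7]],cp);print(uv)
u,v=map(int,uv.mean(0));u0=max(u-40,0);v0=max(v-30,0);print(u0,v0)
cv2.imwrite("pics/w7.png",cv2.resize(cv2.convertScaleAbs(p[v0:v0+60,u0:u0+80,::-1],alpha=1.5),(800,600),interpolation=cv2.INTER_CUBIC))
E
python3 lean.py w7
```

```text
t: 18.32
tool_pos: [527.6, -145.2, 184.9]
18.325 [ 527.6 -145.2  184.9] [ 3.141e+00 -1.000e-03  1.837e+00]
[[271.44245018  41.17394478]
 [268.38511627  51.8733982 ]]
229 16
w7 head [507.81  -5.69] washer free [506.57  -4.58  12.12] fixed r [506.58  -4.35] angles [ 20  30  40  50  60  70  80  90 100 110 120 130 140 150 160 170 180 190
 200] n 342
```

View pics/w7.png

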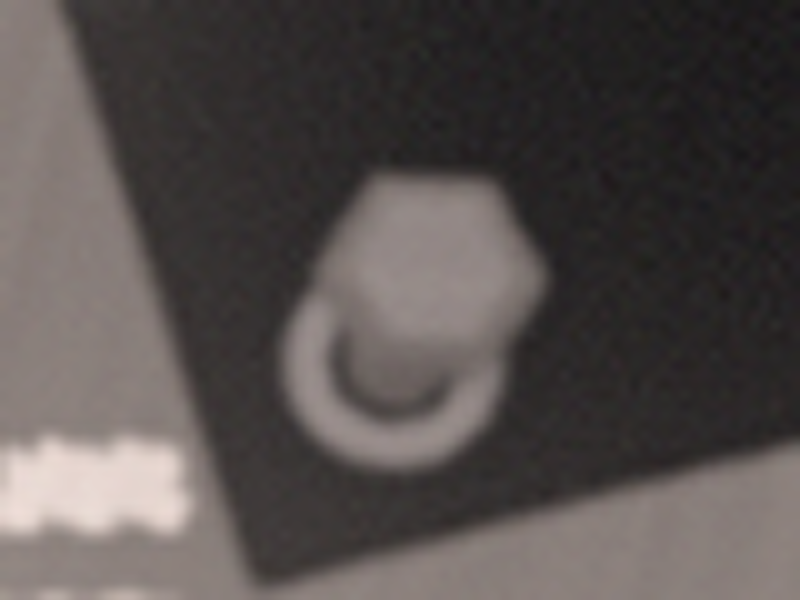

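Here the top of the head has its far flat at y≈175, with corners at (320,278) and (548,273). The washer ring is centred at about (393,365), with the shank entering at (393,385).

Run:
```python
from h import *
from scipy.optimize import least_squares
from scipy.spatial.transform import Rotation as R
z=np.load("w7.npz");cp={k:z[k] for k in("intrinsics","origin","attitude")}
f=lambda a:(np.array(a)+.5)/10-.5+[229,16]
# silhouette model: hull of projected head prism; compare to depth/intensity head silhouette points read off
obs=f(np.array([[318,278],[372,175],[495,176],[548,273],[503,352]]))
def model(q,base):
    rx,ry,yaw=q
    Rm=R.from_rotvec([-ry,rx,0]).as_matrix()   # lean (rx,ry) = tilt toward x,y
    out=[]
    for k,zz in zip((0,1,2,3,4),(58.5,61,61,58.5,57)):
        a=yaw+np.radians([180,120,60,0,-60][k]);P=np.array([10.97*np.cos(a),10.97*np.sin(a),zz])
        out.append(Rm@P+base)
    return proj_w(np.array(out),cp)
for b in ([506.57,-4.5,0],):
  for use in ([0,1,2,3],[0,1,2,3,4]):
    s=least_squares(lambda q:(model(q,np.array(b))-obs)[use].ravel(),[0,0,np.radians(15)])
    print("lean deg",np.degrees(s.x).round(2),"rms px",np.sqrt(np.mean(s.fun**2)).round(2),"head off mm",(64*s.x[:2]).round(2))
```

```text
lean deg [ 1.57 -0.16 17.3 ] rms px 0.22 head off mm [ 1.75 -0.18]
lean deg [ 1.71  0.24 19.28] rms px 0.57 head off mm [1.91 0.27]
```

The model fit gives a remaining lean of about 1.6° towards +x, and about zero in y. I'll refit the driver and push towards -x, watching the force so that I take up the socket play first.

```bash
python3 -m creep '{"dp":[[-0.006,0.04,0],[-0.012,0.085,0],[-0.018,0.125,0],[-0.02,0.145,0],[-0.02,0.145,0],[-0.02,0.145,-0.015],[-0.02,0.145,-0.025],[-0.02,0.145,-0.031],[-0.02,0.145,-0.036],[-0.02,0.145,-0.036]],"twist":[0,0,0,0,0,0,0,0,0,0]}'
python3 -m creep '{"dp":[[-0.0003,0,0],[-0.0005,0,0],[-0.0005,0,0]],"twist":[0,0,0]}'|grep -E "pos|contact"
python3 -m creep '{"dp":[[-0.0003,0,0],[-0.0005,0,0],[-0.0005,0,0]],"twist":[0,0,0]}'|grep -E "pos|contact"
python3 -m creep '{"dp":[[-0.0003,0,0],[-0.0005,0,0],[-0.0005,0,0]],"twist":[0,0,0]}'|grep -E "pos|contact"
```

```text
t: 19.62
tool_pos: [507.6, -2.5, 149.2]
orientation: [3.141, 0.0, 1.834]
contact_force: [0.3, -0.4, -2.5]
finger_gap: 17.7
finger_force: 40.0
tool_pos: [507.1, -2.3, 149.2]
contact_force: [1.3, -0.8, -2.7]
tool_pos: [506.5, -2.1, 149.2]
contact_force: [0.8, -1.1, -2.6]
tool_pos: [505.9, -2.1, 149.2]
contact_force: [0.9, -1.5, -1.6]
```

```bash
python3 -m creep '{"dp":[[0,0,0.004],[0,0,0.01],[0,0,0.02],[0,0,0.036],[0.006,-0.04,0.036],[0.012,-0.09,0.036],[0.018,-0.13,0.036],[0.0215,-0.145,0.036],[0.0215,-0.145,0.036],[0.0215,-0.145,0.036]],"twist":[0,0,0,0,0,0,0,0,0,0]}'|grep pos
cat > cmp.py <<'E'
from h import *
import sys
def tm(a,b,box,s=10):
    u0,v0,u1,v1=box
    T=cv2.resize(a[v0:v1,u0:u1],None,fx=s,fy=s,interpolation=cv2.INTER_CUBIC)
    B=cv2.resize(b[v0-6:v1+6,u0-6:u1+6],None,fx=s,fy=s,interpolation=cv2.INTER_CUBIC)
    r=cv2.matchTemplate(B,T,cv2.TM_CCOEFF_NORMED);_,m,_,l=cv2.minMaxLoc(r);return np.array(l)/s-6,round(m,3)
za,zb=np.load(sys.argv[1]+".npz"),np.load(sys.argv[2]+".npz")
a,b=[z["p"].mean(2).astype(np.float32) for z in(za,zb)]
head,_=tm(a,b,(259,31,286,47))[0],0
wash,m=tm(a,b,(255,46,283,66));corner,m2=tm(a,b,(235,62,275,78))
print("head px",head,"washer",wash,m,"corner",corner,m2,za["tp"],zb["tp"])
E
python3 -c "
from h import *
snap('w8')"; python3 cmp.py w7 w8; python3 lean.py w8
```

```text
tool_pos: [527.5, -145.7, 185.4]
22.0 [ 527.5 -145.7  185.4] [ 3.141e+00 -1.000e-03  1.836e+00]
head px [-1.3 -1.2] washer [-0.1 -0.5] 0.978 corner [ 0.1 -0.4] 0.999 [ 527.63274367 -145.17628629  184.93191117] [ 527.53776249 -145.72897625  185.41652219]
w8 head [506.22  -5.57] washer free [506.63  -4.57  12.16] fixed r [506.6   -4.41] angles [  0  10  20  30  40  50  60  70  80  90 100 110 120 130 140 150 160 170
 180 190 200] n 347
```

The screw is now square to within about 0.5°. Before turning, I'll check from the wrist depth whether the driver has tilted or shifted in the grip.

Run:
```python
from h import *
from scipy.spatial.transform import Rotation as R
for n in("w3","w4","w5","w8"):
    z=np.load(n+".npz");cp={k:z[k] for k in("intrinsics","origin","attitude")};p,d=z["p"],z["d"]
    hsv=cv2.cvtColor(p,cv2.COLOR_RGB2HSV).astype(int)
    m=((hsv[...,0]<8)|(hsv[...,0]>172))&(hsv[...,1]>120)&(d>0)
    k,lab,st,_=cv2.connectedComponentsWithStats(m.astype(np.uint8));i=1+np.argmax(st[1:,4])
    v,u=np.nonzero(lab==i);r=ray_w(np.c_[u,v],cp);ax=att(cp)@[0,0,-1]
    P=cp["origin"]+r*(d[v,u]/(r@ax))[:,None]
    Rt=R.from_euler('xyz',z["ori"]).as_matrix();Q=(P-z["tp"])@Rt  # tool frame
    top=np.median(Q[:,2]);s=(abs(Q[:,2]-top)<5)&(abs(Q[:,1])<8)
    A=np.c_[Q[s][:,:2],np.ones(s.sum())];c=np.linalg.lstsq(A,Q[s][:,2],rcond=None)[0]
    print(n,st[i],"tilt deg x,y",np.degrees(c[:2]).round(2),"top z",top.round(1),"x range",np.percentile(Q[s][:,0],[1,99]).round(1),"y",np.percentile(Q[:,1],[2,98]).round(1))
```

```text
w3 [ 241  139   21  108 2033] tilt deg x,y [0.22 3.72] top z 96.3 x range [-51.8  47.7] y [-10.3   6.4]
w4 [ 235  161   37  100 3412] tilt deg x,y [ 0.99 -0.4 ] top z -29.8 x range [ 4.1 50. ] y [-7.9  8.3]
w5 [ 235  163   37   98 3351] tilt deg x,y [ 0.93 -0.76] top z -29.9 x range [ 4.1 50. ] y [-8.   8.3]
w8 [ 235  163   38   98 3387] tilt deg x,y [ 0.94 -0.82] top z -29.9 x range [ 4.  50.1] y [-8.2  8.3]
```

The driver has sat about 0.9° tilted in the pads since the grasp, so its socket is about 1.6 mm towards -tool-x. I'll seat it on the screw, ease the grip, bring the grip over the pilot at about (506.8,-4.35) so the driver pivots upright, and regrip.

```bash
python3 -m creep '{"dp":[[-0.006,0.04,0],[-0.012,0.085,0],[-0.018,0.125,0],[-0.0209,0.1444,0],[-0.0209,0.1444,0],[-0.0209,0.1444,-0.015],[-0.0209,0.1444,-0.025],[-0.0209,0.1444,-0.031],[-0.0209,0.1444,-0.036],[-0.0209,0.1444,-0.0365]],"twist":[0,0,0,0,0,0,0,0,0,0]}'|grep -E "pos|contact"
python3 -m creep '{"dp":[[0,0,0],[0,0,-0.0005],[0.0002,-0.0006,-0.0005],[0.0003,-0.0012,-0.0005],[0.0005,-0.0018,-0.0005],[0.0006,-0.0023,-0.0005],[0.0006,-0.0023,-0.0005],[0.0004,-0.0016,-0.0005],[0.0004,-0.0016,-0.0005]],"twist":[0,0,0,0,0,0,0,0,0]}' 255 5
python3 -m creep '{"dp":[[0,0,0],[0,0,0],[0,0,0]],"twist":[0,0,0]}' 255 40
cat > tilt.py <<'E'
from h import *
from scipy.spatial.transform import Rotation as R
import sys
n=sys.argv[1];snap(n)
z=np.load(n+".npz");cp={k:z[k] for k in("intrinsics","origin","attitude")};p,d=z["p"],z["d"]
hsv=cv2.cvtColor(p,cv2.COLOR_RGB2HSV).astype(int)
m=((hsv[...,0]<8)|(hsv[...,0]>172))&(hsv[...,1]>120)&(d>0)
k,lab,st,_=cv2.connectedComponentsWithStats(m.astype(np.uint8));i=1+np.argmax(st[1:,4])
v,u=np.nonzero(lab==i);r=ray_w(np.c_[u,v],cp);ax=att(cp)@[0,0,-1]
P=cp["origin"]+r*(d[v,u]/(r@ax))[:,None]
Rt=R.from_euler('xyz',z["ori"]).as_matrix();Q=(P-z["tp"])@Rt
top=np.median(Q[:,2]);s=(abs(Q[:,2]-top)<5)&(abs(Q[:,1])<8)
A=np.c_[Q[s][:,:2],np.ones(s.sum())];c=np.linalg.lstsq(A,Q[s][:,2],rcond=None)[0]
print(n,"tilt deg x,y",np.degrees(c[:2]).round(2),"top z",top.round(1),"x",np.percentile(Q[s][:,0],[1,99]).round(1))
E
python3 tilt.py w9
```

```text
tool_pos: [506.7, -3.2, 148.9]
contact_force: [-1.3, -0.3, 1.0]
t: 24.42
tool_pos: [507.2, -4.2, 148.4]
orientation: [3.141, 0.0, 1.835]
contact_force: [-0.0, -0.1, 5.3]
finger_gap: 18.8
finger_force: 5.0
t: 24.8
tool_pos: [507.1, -4.3, 148.4]
orientation: [3.141, 0.0, 1.835]
contact_force: [-0.1, 0.3, 4.6]
finger_gap: 17.6
finger_force: 40.0
24.8 [507.1  -4.3 148.4] [3.141 0.    1.835]
w9 tilt deg x,y [ 0.47 -0.55] top z -30.3 x [ 4.2 49.8]
```

```bash
python3 -m creep '{"dp":[[0,0,0],[0,0,0],[0,0,-0.0001],[0,0,-0.0003],[0,0,-0.0004],[0,0,-0.0005],[0,0,-0.0006],[0,0,-0.0008],[0,0,-0.0009],[0,0,-0.001]],"twist":[-0.12,-0.26,-0.4,-0.54,-0.68,-0.82,-0.96,-1.1,-1.24,-1.38]}'
python3 -m creep '{"dp":[[0,0,-0.0001],[0,0,-0.0002],[0,0,-0.0003],[0,0,-0.0003]],"twist":[-0.14,-0.26,-0.31,-0.31]}'; python3 -c "
from h import *
s=sense();print(s['torque'],s['joints'].round(2))"
```

```text
t: 26.1
tool_pos: [507.5, -4.9, 147.6]
orientation: [3.14, -0.001, 0.451]
contact_force: [0.2, -1.1, 6.0]
finger_gap: 17.7
finger_force: 40.0
t: 26.6
tool_pos: [507.4, -5.0, 147.3]
orientation: [3.14, -0.001, 0.145]
contact_force: [-0.3, -2.1, 6.2]
finger_gap: 17.8
finger_force: 40.0
[-0.47799783  0.13584597  0.11324904] [-0.68  0.07  0.66  1.92 -0.04  1.17 -1.42]
```

```bash
python3 -m creep '{"dp":[[0,0,0.0008],[0,0,0.0008],[0,0,0.003],[0,0,0.008],[0,0,0.015],[0,0,0.025],[0,0,0.0383],[0.003,-0.02,0.0383],[0.008,-0.055,0.0383],[0.012,-0.085,0.0383]],"twist":[0.06,0.1,0.1,0.1,0.1,0.1,0.1,0.24,0.38,0.52]}'
python3 -m creep '{"dp":[[0.003,-0.03,0],[0.007,-0.05,0],[0.0085,-0.0578,0],[0.0085,-0.0578,0],[0.0085,-0.0578,0],[0.0085,-0.0578,0],[0.0085,-0.0578,0],[0.0085,-0.0578,0],[0.0085,-0.0578,0],[0.0085,-0.0578,0]],"twist":[0.15,0.3,0.45,0.6,0.75,0.9,1.05,1.17,1.17,1.17]}'
python3 tilt.py w10; python3 lean.py w8 w10
python3 - <<'E'
from h import *
z=np.load("w10.npz");cp={k:z[k] for k in("intrinsics","origin","attitude")}
g=z["p"].mean(2).astype(int)
for v in range(28,66): print(v,' '.join(f"{x:3d}" for x in g[v,252:292]))
E
```

```text
t: 27.85
tool_pos: [519.3, -90.4, 186.2]
orientation: [3.141, -0.001, 0.67]
contact_force: [0.4, 0.1, -1.4]
finger_gap: 17.7
finger_force: 40.0
t: 29.1
tool_pos: [527.5, -147.1, 185.5]
orientation: [3.141, 0.0, 1.833]
contact_force: [-0.7, -0.0, -2.2]
finger_gap: 18.0
finger_force: 40.0
29.1 [ 527.5 -147.1  185.5] [3.141 0.    1.833]
w10 tilt deg x,y [ 0.42 -0.63] top z -30.3 x [ 4.2 49.8]
w8 head [506.22  -5.57] washer free [506.63  -4.57  12.16] fixed r [506.6   -4.41] angles [  0  10  20  30  40  50  60  70  80  90 100 110 120 130 140 150 160 170
 180 190 200] n 347
w10 head [505.43  -5.54] washer free [506.65  -4.51  12.16] fixed r [506.6   -4.35] angles [  0  10  20  30  40  50  60  70  80  90 100 110 120 130 140 150 160 170
 180 190 350] n 330
28  33  32  30  29  30  30  29  28  31  29  28  28  26  27  28  30  27  27  25  25  24  22  24  25  25  26  24  26  24  24  21  22  23  25  23  24  23  23  23  23
29  35  32  31  31  31  32  30  29  30  29  28  30  29  27  37  44  45  41  36  32  30  25  25  25  23  24  26  22  23  23  24  24  25  19  24  23  21  24  22  22
30  31  32  31
[... 5153 characters left out ...]
  32  33  32  33  30  32  32  32  30  29  30  27
62  38  38  40  37  38  38  36  38  38  36  36  35  34  38  36  37  38  36  34  30  35  32  31  33  34  33  33  31  33  31  34  31  32  30  29  30  31  34  35  40
63  38  36  40  37  40  40  38  36  36  37  35  36  36  36  35  36  32  34  34  33  35  33  33  35  33  33  31  34  31  32  32  32  37  44  42  43  48  49  57  64
64  42  40  38  36  40  40  39  38  38  37  37  37  37  37  33  36  36  35  35  34  33  32  33  34  33  34  33  30  30  32  36  47  69  81  77  70  69  71  78  81
65  48  40  38  39  38  40  39  38  38  39  40  37  37  38  36  36  36  36  37  35  35  35  33  33  34  35  36  38  42  48  53  70  96 108 100  86  84  82  86  86
```

```bash
cat > fit.py <<'E'
from h import *
import sys
from scipy.optimize import least_squares
from scipy.spatial.transform import Rotation as R
def fit(n,base,top,yaw0):
    z=np.load(n+".npz");cp={k:z[k] for k in("intrinsics","origin","attitude")}
    g=cv2.GaussianBlur(z["p"].mean(2).astype(np.float32),(0,0),.6)
    hd=proj_w([[base[0],base[1],top-4]],cp)[0];ws=proj_w([[base[0],base[1],7]],cp)[0]
    E=[]
    for a in np.radians(np.arange(0,360,6)):
        dv=np.array([np.cos(a),np.sin(a)])
        if dv@(ws-hd)/np.linalg.norm(ws-hd)>0.15: continue
        t=np.arange(4,16,.1);q=hd+t[:,None]*dv
        pr=cv2.remap(g,q[None,:,0].astype(np.float32),q[None,:,1].astype(np.float32),cv2.INTER_LINEAR)[0]
        bg=pr[-15:].mean();lv=(80+bg)/2;k=np.nonzero((pr[:-1]>=lv)&(pr[1:]<lv))[0]
        if len(k):E.append(q[k[0]])
    E=np.array(E)
    def hull(s):
        Rm=R.from_rotvec([-s[1],s[0],0]).as_matrix();a=s[2]+np.arange(6)*np.pi/3
        P=np.vstack([np.c_[10.97*np.cos(a),10.97*np.sin(a),np.full(6,h)] for h in(top-8,top-3)])
        return cv2.convexHull(proj_w(P@Rm.T+[base[0],base[1],0],cp).astype(np.float32))
    f=lambda s:[cv2.pointPolygonTest(hull(s),(float(x),float(y)),True) for x,y in E]
    best=min((least_squares(f,[0,0,np.radians(y)],loss="soft_l1",f_scale=.3,diff_step=1e-3,x_scale=[.01,.01,.1]) for y in yaw0),key=lambda r:r.cost)
    s=best.x;print(n,"lean deg",np.degrees(s[:2]).round(2),"corner yaw mod60",(np.degrees(s[2])%60).round(1),"rms",np.sqrt(np.mean(np.square(f(s)))).round(2),len(E))
for n,t in(("w2",64),("w5",64),("w7",64),("w8",64),("w10",62.75)): fit(n,(506.65,-4.5),t,(5,20,35,50))
E
python3 fit.py
```

```text
w2 lean deg [ 0.11 -3.48] corner yaw mod60 26.0 rms 1.11 27
w5 lean deg [-0.35  0.57] corner yaw mod60 17.5 rms 0.85 33
w7 lean deg [ 1.04 -0.47] corner yaw mod60 14.0 rms 0.12 33
w8 lean deg [-0.44 -0.11] corner yaw mod60 13.1 rms 0.11 33
w10 lean deg [-1.3   0.37] corner yaw mod60 53.8 rms 0.14 32
```

The numbers show the screw turned about 80° clockwise and leaning about 1° towards -x. There is time left, so I'll refit at the matching yaw, square it with a push towards +x, add the remaining ~9° of turn, and check again.

```bash
python3 -m creep '{"dp":[[-0.006,0.04,0],[-0.012,0.085,0],[-0.018,0.125,0],[-0.0218,0.1441,0],[-0.0218,0.1441,0],[-0.0218,0.1441,-0.012],[-0.0218,0.1441,-0.021],[-0.0218,0.1441,-0.027],[-0.0218,0.1441,-0.032],[-0.0218,0.1441,-0.036]],"twist":[-0.1,-0.2,-0.3,-0.372,-0.372,-0.372,-0.372,-0.372,-0.372,-0.372]}'
python3 -m creep '{"dp":[[0.0004,0,0],[0.0008,-0.0001,0],[0.0012,-0.0002,0],[0.0016,-0.0003,-0.0005],[0.0018,-0.0003,-0.001],[0.0018,-0.0003,-0.0015],[0.0015,-0.0003,-0.0015]],"twist":[0,0,0,0,0,0,0]}'
```

```text
t: 30.4
tool_pos: [505.6, -3.2, 148.8]
orientation: [3.142, 0.0, 1.463]
contact_force: [-0.1, -0.0, -2.0]
finger_gap: 18.0
finger_force: 40.0
t: 31.28
tool_pos: [507.2, -3.5, 147.8]
orientation: [3.141, 0.0, 1.463]
contact_force: [-2.0, -1.0, -0.3]
finger_gap: 17.8
finger_force: 40.0
```

```bash
python3 -m creep '{"dp":[[0,0,0],[0,0,0],[0,0,-0.0002],[0,0,-0.0003],[0,0,-0.0003],[0,0,-0.0003],[0,0,0],[0,0,0]],"twist":[-0.12,-0.24,-0.36,-0.44,-0.44,-0.36,-0.32,-0.32]}'|grep -E "t:|pos|contact"
python3 -m creep '{"dp":[[0,0,0.003],[0,0,0.008],[0,0,0.016],[0,0,0.0375],[0.005,-0.03,0.0375],[0.01,-0.075,0.0375],[0.016,-0.12,0.0375],[0.0203,-0.1438,0.0375],[0.0203,-0.1438,0.0375],[0.0203,-0.1438,0.0375]],"twist":[0,0,0,0,0.14,0.28,0.42,0.56,0.692,0.692]}'|grep -E "t:|pos|contact"
python3 -m creep '{"dp":[[0,0,0],[0,0,0]],"twist":[0,0]}' >/dev/null
python3 tilt.py w11; sed -i 's/^for n,t in.*/for n,t in(("w8",64),("w10",62.75),("w11",62.7)): fit(n,(506.65,-4.5),t,(5,20,35,50))/' fit.py; python3 fit.py; python3 lean.py w11
```

```text
t: 32.28
tool_pos: [507.1, -3.5, 147.6]
contact_force: [-1.7, -1.1, -0.4]
t: 33.52
tool_pos: [527.7, -147.2, 185.6]
contact_force: [0.6, 0.1, -3.1]
33.775 [ 527.5 -146.6  185.2] [ 3.141 -0.     1.835]
w11 tilt deg x,y [ 0.46 -0.67] top z -30.3 x [ 4.2 49.8]
w8 lean deg [-0.44 -0.11] corner yaw mod60 13.1 rms 0.11 33
w10 lean deg [-1.3   0.37] corner yaw mod60 53.8 rms 0.14 32
w11 lean deg [-0.81  0.36] corner yaw mod60 44.4 rms 0.12 32
w11 head [505.77  -5.41] washer free [506.66  -4.41  12.21] fixed r [506.64  -4.29] angles [  0  10  20  30  40  50  60  70  80  90 100 110 120 130 140 150 160 170
 180 190] n 334
```

The screw has now turned about 90° in total and stands within about 0.9° of square. Next I return the driver to its bore.

```bash
python3 -m creep '{"dp":[[0,0,0.02],[0,-0.005,0.044],[0.003,-0.025,0.044],[0.008,-0.055,0.044],[0.014,-0.09,0.044],[0.02,-0.12,0.044],[0.024,-0.14,0.044],[0.0251,-0.1453,0.044],[0.0251,-0.1453,0.044],[0.0251,-0.1453,0.044]],"twist":[0,-0.08,-0.16,-0.24,-0.32,-0.4,-0.48,-0.506,-0.506,-0.506]}'
python3 -m creep '{"dp":[[0,0,-0.02],[0,0,-0.045],[0,0,-0.065],[0,0,-0.08],[0,0,-0.095],[0,0,-0.108],[0,0,-0.116],[0,0,-0.1205],[0,0,-0.1205],[0,0,-0.1205]],"twist":[0,0,0,0,0,0,0,0,0,0]}'
```

```text
t: 35.08
tool_pos: [552.8, -291.0, 229.0]
orientation: [-3.141, -0.001, 1.331]
contact_force: [0.0, -0.0, -2.8]
finger_gap: 17.8
finger_force: 40.0
t: 36.33
tool_pos: [552.8, -292.6, 109.1]
orientation: [3.141, 0.0, 1.329]
contact_force: [0.1, -0.8, -2.4]
finger_gap: 17.9
finger_force: 40.0
```

```bash
python3 -m creep '{"dp":[[0,0,-0.0005],[0,0,-0.001],[0,0,-0.0015],[0,0,-0.0015],[0,0,-0.0015]],"twist":[0,0,0,0,0]}'|grep -E "pos|contact"
```

```text
tool_pos: [552.5, -292.4, 107.1]
contact_force: [0.3, 0.1, -2.6]
```

```bash
python3 -m creep '{"dp":[[0,0,-0.0005],[0,0,-0.001],[0,0,-0.001],[0,0,-0.001]],"twist":[0,0,0,0]}'|grep -E "pos|contact"
```

```text
tool_pos: [552.7, -292.6, 106.7]
contact_force: [-1.5, 1.6, 4.9]
```

It is on the floor of the bore. I'll release, retreat and check.

```bash
python3 -m creep '{"dp":[[0,0,0.0008],[0,0,0.0008],[0,0,0.0008],[0,0,0.0008],[0,0,0.0008],[0,0,0.0008],[0,0,0.0008],[0,0,0.0008],[0,0,0.0008],[0,0,0.0008]],"twist":[0,0,0,0,0,0,0,0,0,0]}' 0 20|grep -E "gap|contact"
python3 -m creep '{"dp":[[0,0,0.01],[0,0,0.03],[0,0,0.06],[0,0,0.1],[0,0,0.126],[0,0,0.126],[0,0,0.126],[0,0,0.126]],"twist":[0,0,0,0,0,0,0,0]}'
python3 - <<'E'
from h import *
p,d,cp=snap("w12")
def bars(n):
    z=np.load(n+".npz");cp={k:z[k] for k in("intrinsics","origin","attitude")};p=z["p"]
    hsv=cv2.cvtColor(p,cv2.COLOR_RGB2HSV).astype(int)
    for nm,h,zz in(("red",(hsv[...,0]<8)|(hsv[...,0]>172),138),("blue",(hsv[...,0]>105)&(hsv[...,0]<130),130)):
        m=(h&(hsv[...,1]>120)).astype(np.uint8);m[:130]=0
        k,lab,st,_=cv2.connectedComponentsWithStats(m);i=1+np.argmax(st[1:,4]);v,u=np.nonzero(lab==i)
        W=on_z(np.c_[u,v],zz,cp);print(n,nm,cv2.minAreaRect(W[:,:2].astype(np.float32)))
bars("w3");bars("w12")
d0=np.load("top0.npz")["d"];p2,d2=capture("top")
for nm,dd in(("before",d0),("now",d2)):
    c=camera_params("top");u,v,W=cloud("top",dd,c)
    m=(abs(W[:,0]-553)<60)&(abs(W[:,1]+293)<60)&(W[:,2]>110)&(W[:,2]<150);
    A=np.c_[W[m][:,:2]-[553,-293],np.ones(m.sum())];print(nm,m.sum(),np.linalg.lstsq(A,W[m][:,2],rcond=None)[0].round(3))
E
```

```text
contact_force: [-0.0, -0.1, -0.4]
finger_gap: 86.9
t: 39.7
tool_pos: [551.9, -292.0, 231.8]
orientation: [-3.14, -0.0, 1.329]
contact_force: [-0.8, -0.2, -0.3]
finger_gap: 87.0
finger_force: 0.0
39.7 [ 551.9 -292.   231.8] [-3.14  -0.     1.329]
w3 red ((551.6923828125, -291.7962341308594), (101.93275451660156, 17.89615821838379), 76.2428207397461)
w3 blue ((466.7295227050781, -268.64031982421875), (99.56747436523438, 15.761507987976074), 70.0512466430664)
w12 red ((552.0560913085938, -290.7837219238281), (101.1063232421875, 18.1292781829834), 75.68997955322266)
w12 blue ((466.7599792480469, -268.4419250488281), (99.17838287353516, 15.967767715454102), 70.05661010742188)
before 283 [ 2.78000e-01 -9.30000e-02  1.36511e+02]
now 182 [ 2.51000e-01 -7.60000e-02  1.36188e+02]
```

The driver stands upright at its original place, the blue driver has not moved, and the screw was checked after the last lift-off.

```bash
python3 -c "
from cell import *
print(finish_job())"
```

```text
the job is handed in; nothing more can be done
None
```

The job is handed in: the screw was started about 90° clockwise and measured within about 1° of square, though about 9° of that turn came in a second pass after the first left it about 1.3° off. The red driver stands upright in its own bore, released, and nothing else was touched.

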